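Close the tea crock and tug-test its latched lid

TASK

Get the tea crock ready for the trolley: stand the steel infuser upright inside it, put the large lid that fits its mouth on it, fully home, and slide the fork latch all the way shut over the lid. Then take the lid by its knob, pull it straight up against the latch with about 10 N, hold that for about a second to confirm that the latch retains it, and let it settle back and let go. Leave the other things where they are.

Things in the scene. Friction and masses are not known exactly. Their poses are not given: they have to be found in the camera images.
- crock: White round crock, fixed to the table: outside diameter 124 mm, inside diameter 112 mm, rim 120 mm above the table, inner floor 6 mm above the table. Origin: centre of its underside. Its +x axis points (level) from the crock's centre to the side where the steel latch stand and latch are; the stand, 70 mm wide, reaches to 220 mm from the crock's axis; z is up
- mouth (a point): Centre of the crock's mouth, level with the rim, 120 mm above the table; axes as the crock's
- latch (a joint): Steel fork latch: 0 = open, 0.100 m = fully shut (starts within 6 mm of open, its prong tips then 74 mm or more from the crock's axis). Slides level along the crock's -x, about 2 N friction, stays where left. Its two flat prongs, 48 mm apart, pass either side of the lid's knob; underside 133 mm, top 141 mm above the table, 3 mm over the seated lid's flange
- latch_tab (a point): Centre of the upright steel tab by which the latch is slid: 12 mm thick along the crock's x, 40 mm wide along the crock's y, 50 mm tall (from 141 to 191 mm above the table). Lies on the crock's x axis line at 200 mm from the crock's axis when the latch is open, 100 mm when shut
- latch_lift (a joint): Lift of the latch on its spring mount, m: 0 at rest, stop at 0.025. It gives 1 mm per newton (plus about 1 N of latch weight). The latched lid (about 2 N of its own weight), pulled up, rises 3 mm freely, meets the prongs and then lifts the latch with it: 10 mm of lift is a pull of about 10 N on the latch. It springs back when let down; over 20 mm it is strained
- lid_center (a point): Large lid, knob up: its centre, 46 mm above its underside. From below: cork plug 102 mm diameter, 22 mm tall, its lower 14 mm tapering to 86 mm; wooden flange 128 mm diameter, 10 mm thick; knob 26 mm diameter, 54 mm tall; button on the knob 34 mm diameter, 6 mm thick; 92 mm in all, 0.2 kg. Seated, the flange rests on the rim and this point is 144 mm above the table, on the crock's axis
- infuser_center (a point): Steel tea infuser, upright: drum 66 mm diameter and 56 mm tall with a black round knob 18 mm diameter and 29 mm tall on top, 85 mm in all, about 0.14 kg. The point is its centre, 42.5 mm above its underside; z is up along the knob. Standing in the crock its top is 91 mm above the table, below the lid's plug (98 mm)
- small_lid_center (a point): Bystander: the lid of another jar, same shape as the large lid but flange 92 mm and plug 72 mm diameter, too small for the crock's mouth; 92 mm tall, point 46 mm above its underside
- mug_tall: Bystander: white mug, 84 mm diameter, 95 mm tall; origin at the centre of its underside
- mug_brown: Bystander: dark brown mug, 86 mm diameter, 88 mm tall; origin at the centre of its underside
- mug_wide: Bystander: wide white mug, 100 mm diameter, 78 mm tall; origin at the centre of its underside
- sugar_jar: Bystander: sugar jar with a steel cap, 68 mm diameter, 90 mm tall; origin at the centre of its underside
- spoon: Bystander: spoon, 170 mm long, lying on the table
Mind the look-alikes: they are no part of the job. Leave any blue look-alike of the part that bears lid_center alone. Leave any purple look-alike of the part that bears infuser_center alone.

How it is judged:
By the outcome, as a careful person would: the job done as asked, in the order asked, and still so for the second after the job is handed in, with the robot touching nothing.
It also fails if it takes over 72 s, if anything falls off the work surface, if the arm or the gripper's body presses on something with over 40 N, if the wrist force passes 120 N, or if a joint passes its speed limit or range.

ROBOT

A 6-joint arm with a two-finger parallel gripper is mounted at the origin on the work surface. World frame = base frame: x ahead of the robot, y to its left, z up, the work surface at z = 0. Lengths are in m, angles in rad, forces in N, time in s.
With the tool pointing down it reaches from about 0.3 to 0.825 m from the base axis. Payload 5.4 kg.
Tool frame: the origin (TCP) lies at the very end of the fingers, on their centre line; the grasp point (between the pads) lies 19 mm behind it; z points along the fingers, x is the direction in which the jaws open and shut, and the axes are right-handed (so a half turn about z gives the same grasp; the last joint's range is limited). The gripper opens to 92 mm and grips with 3 to 60 N. Pads are 20 mm wide; open, the fingers measure 128 mm over their backs; the gripper's body (75 mm by 189 mm) begins 69 mm behind the grasp point.
Start: joints at [-1.374, 0.158, 1.597, -0, 1.386, -0.21], TCP at [0.227, -0.528, 0.215] pointing down, gripper open.
Joint ranges: [-2.91, 2.91], [-0.94, 2.29], [0.18, 2.7], [-1.29, 4.43], [0.17, 2.64], [-3, 3]. Speed limits (rad/s): [2.57, 2.57, 3.14, 3.14, 3.14, 3.14].

INTERFACE

Orientations are given as a unit quaternion [x, y, z, w].
In Python, from bench import manip gives the robot as it stands. The module is installed in compiled form; this text tells all that it offers. Calls block until the motion is done:
- manip.move_to(position, orientation): joint-space move of the TCP to a pose.
- manip.move_l(position, orientation=None, velocity=0.15): straight line of the TCP; orientation=None keeps the orientation; velocity is the mean speed in m/s.
- manip.move_joints(angles): joint-space move.
- manip.command_gripper(opening, squeeze=None): opening from 0.0 (shut) to 1.0 (fully open); squeeze is the grip in N (None keeps the last); returns when the fingers have stopped.
- manip.sleep(seconds).
- manip.solve_ik(position, orientation): joint angles nearest the present ones, or None.
- manip.observe(): the state.
- manip.capture(name): name is "side" or "top" or "wrist"; returns the picture (384x512x3 uint8, red, green, blue); there is no depth.
- manip.get_calibration(name): a dict with "intrinsics" (3x3 intrinsics, pixels), "dist_coeffs" ([k1, k2, p1, p2, k3] as OpenCV has them; the pictures are not rectified), "rvec" (rotation vector, rad) and "tvec" (3), from world to camera coordinates, as OpenCV has them; the wrist camera has in their place "tool_from_camera" (4x4, takes a point from camera to tool coordinates, whose origin is the TCP and whose axes are the tool frame's). Camera axes: x right, y down, z forward; pixel columns grow to the right and rows downward; lengths in m; the calibration is good to about 2 mm. A picture is of the moment at which its call begins: read the wrist's pose just before it. get_calibration takes no time and is no camera call.
A pose or a line that the arm cannot do raises manip.PlanningError and nothing moves.
- manip.finish_job(): hands the job in, once; it reports no verdict.
Trained networks look in the newest picture that a camera, given by its name, has taken for a name from the list of things; names that differ only in an ending like _2 or _b are one class to them, and where a whole thing is asked for, a point or a joint stands for the part that bears it (a point fixed in the world has none). Each returns a list of dicts, best first, with "confidence" (0 to 1); they miss things now and then, are a little off and sometimes report something else, mostly with a low value. They report only what shows in the picture. A call takes as long as a camera call. They do not tell look-alikes from the thing itself.
- manip.find_in(camera, target): "at" ([column, row] in pixels, amid what is visible of it).
The state is a dict: "t": time; "joint_pos": joint angles; "qd": joint speeds; "joint_torque": joint torques, N m; "position": TCP position; "orientation": TCP orientation; "force": force on the tool from outside, world axes, zero at the start; "wrist_torque": the same for the moment, N m; "width": opening from 0.0 (shut) to 1.0 (fully open).
Only numpy, scipy, OpenCV 4.12 (cv2) and the standard library are available. Lean on these libraries where they do the work, as an engineer would, in place of code of your own. Each camera call takes 0.05 s, during which the arm holds its last target. There are 200 camera calls.

## Working session

There is one attempt and no reset: what is moved stays moved. The work goes in short steps, each a Python script; the robot and the scene stay as the last script left them, time stands still between calls to the robot, and variables do not carry over. Pictures are saved under pics/ and viewed, about 8 in all and at most 12, crops included, and the job is handed in when it is done.

```bash
mkdir -p pics
cat > h.py <<'E'
import numpy as np, cv2
from bench import manip as m
from scipy.spatial.transform import Rotation as R
def cap(c,f=None):
    im=m.capture(c)
    if f: cv2.imwrite('pics/'+f,im[:,:,::-1])
    return im
def cam(c,st=None):
    k=m.get_calibration(c);K=np.array(k['intrinsics']);D=np.array(k['dist_coeffs'])
    if 'rvec' in k:
        Rm=cv2.Rodrigues(np.array(k['rvec'],float))[0];t=np.array(k['tvec']).ravel()
        return K,D,Rm.T,-Rm.T@t
    T=np.array(k['tool_from_camera']);Rt=R.from_quat(st['orientation']).as_matrix()
    return K,D,Rt@T[:3,:3],Rt@T[:3,3]+np.array(st['position'])
def px2w(c,uv,z,st=None):
    K,D,Rw,o=cam(c,st)
    n=cv2.undistortPoints(np.array([[uv]],float),K,D)[0,0]
    d=Rw@np.array([n[0],n[1],1]);return o+d*(z-o[2])/d[2]
def w2px(c,p,st=None):
    K,D,Rw,o=cam(c,st)
    return cv2.projectPoints(np.array([Rw.T@(np.array(p)-o)]),np.zeros(3),np.zeros(3),K,D)[0].ravel()
def down(a): # jaws open along world angle a
    c,s=np.cos(a),np.sin(a)
    return R.from_matrix(np.array([[c,s,0],[s,-c,0],[0,0,-1]])).as_quat()
E
python3 - <<'E'
from h import *
for c in ['top','side']:
    cap(c,c+'1.png')
    print(c,cam(c)[3])
    for t in ['crock','latch','latch_tab','lid_center','infuser_center','small_lid_center','mug_tall','mug_brown','mug_wide','sugar_jar','spoon']:
        print(t,[(np.round(d['at']).tolist(),round(d['confidence'],2)) for d in m.find_in(c,t)])
print(m.observe())
E
```

```text
top [ 0.4284839  -0.02887343  1.08840719]
crock [([295.0, 181.0], 0.92)]
latch [([336.0, 184.0], 0.73)]
latch_tab [([338.0, 181.0], 0.94)]
lid_center [([170.0, 271.0], 0.89), ([186.0, 196.0], 0.6), ([250.0, 240.0], 0.59)]
infuser_center [([133.0, 174.0], 0.64), ([125.0, 126.0], 0.55)]
small_lid_center []
mug_tall [([264.0, 109.0], 0.89), ([393.0, 159.0], 0.56)]
mug_brown [([380.0, 228.0], 0.97), ([216.0, 109.0], 0.59), ([185.0, 197.0], 0.52)]
mug_wide [([215.0, 110.0], 0.66)]
sugar_jar [([125.0, 235.0], 0.59)]
spoon [([394.0, 161.0], 0.57)]
side [0.16648563 0.79068287 1.1569276 ]
crock [([254.0, 183.0], 0.95), ([281.0, 135.0], 0.47)]
latch [([268.0, 148.0], 0.92), ([189.0, 310.0], 0.29)]
latch_tab [([267.0, 145.0], 0.83)]
lid_center [([300.0, 307.0], 0.92), ([231.0, 270.0], 0.61), ([292.0, 233.0], 0.59)]
infuser_center [([138.0, 302.0], 0.92), ([190.0, 310.0], 0.76)]
small_lid_center [([192.0, 260.0], 0.57)]
mug_tall [([192.0, 185.0], 0.87)]
mug_brown [([314.0, 150.0], 0.88)]
mug_wide [([171.0, 217.0], 0.98), ([270.0, 147.0], 0.5)]
sugar_jar [([250.0, 330.0], 0.86)]
spoon [([263.0, 132.0], 0.65), ([172.0, 218.0], 0.4)]
{'t': 1.2, 'joint_pos': array([-1.37411758e+00,  1.58409758e-01,  1.59700034e+00, -1.64725328e-05,
        1.38621239e+00, -2.10074260e-01]), 'qd': array([-4.72974389e-04, -5.87318134e-05,  1.02436014e-03,  1.28253963e-04,
        9.00630603e-04,  1.25486634e-03]), 'joint_torque': array([ 1.89518672e-03, -3.85560322e+01, -3.22362542e+01,  7.04432745e-02,
        3.08322127e-02, -7.87494912e-06]), 'position': array([ 0.22747167, -0.52806803,  0.21459548]), 'orientation': array([ 8.35353853e-01, -5.49712597e-01, -1.62405130e-05, -4.93212505e-06]), 'force': array([ 0.07370883, -0.33234844,  0.19181239]), 'wrist_torque': array([-0.01371103, -0.04591643, -0.00906973]), 'width': 0.9999914296944349}
```

View pics/top1.png

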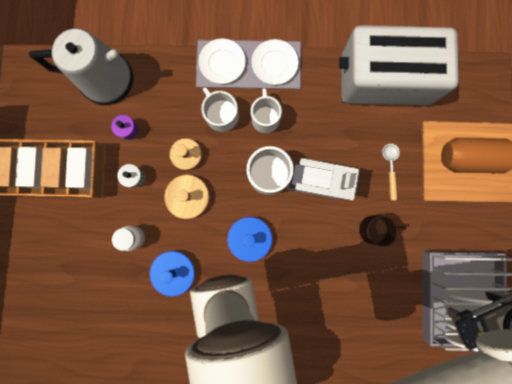

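View pics/side1.png

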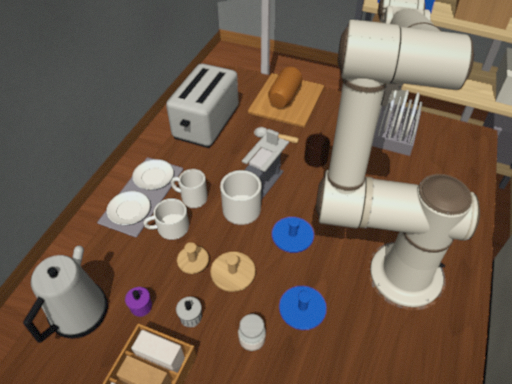

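The top view shows the crock mouth at (270,170), latch tab at (349,181), large wooden lid at (186,196) with its knob up, and small lid at (186,154). The steel infuser stands at (130,175); the blue lids and the purple infuser are the decoys. The side view agrees: infuser (189,311), lid (232,270), crock (241,197).

Run:
```python
from h import *
np.set_printoptions(precision=4,suppress=True)
print(m.get_calibration('wrist')['tool_from_camera'])
c=px2w('top',(270,169.5),.12);t=px2w('top',(349,181),.185);l=px2w('top',(186.5,197),.032);i=px2w('top',(130,175),.05);tp=px2w('top',(185,195),.092)
print('crock',c,'tab',t,np.degrees(np.arctan2(*(t-c)[1::-1])),np.linalg.norm((t-c)[:2]),'lid',l,tp,'inf',i)
print('side crock',px2w('side',(241,183),.12),'inf',px2w('side',(189,308),.05),'lid',px2w('side',(233,270),.032))
# fits from the image
from cv2 import imread
im=imread('pics/top1.png');big=cv2.resize(im[90:290,90:410],None,fx=2.5,fy=2.5,interpolation=cv2.INTER_CUBIC);cv2.imwrite('pics/crop.png',big)
s=m.observe();print(m.observe()['t'])
q=down(np.pi/2)
for p in (i,l,c):
    r=m.solve_ik([p[0],p[1],.3],q);print(r)
```

```text
[[ 1.      0.0006  0.0003  0.0008]
 [-0.0007  0.9709  0.2395 -0.0667]
 [-0.0001 -0.2395  0.9709 -0.1703]
 [ 0.      0.      0.      1.    ]]
crock [ 0.55   -0.0494  0.12  ] tab [ 0.5169 -0.2458  0.185 ] -99.55309321786885 0.19923321949666156 lid [0.4756 0.1907 0.032 ] [0.4783 0.1825 0.092 ] inf [0.535 0.353 0.05 ]
side crock [ 0.5539 -0.055   0.12  ] inf [0.535  0.3539 0.05  ] lid [0.4772 0.1922 0.032 ]
1.2
[ 0.395   0.2901  1.2764 -0.      1.5751 -1.1758]
[ 0.1451 -0.0506  1.6473 -0.      1.5449 -1.4257]
[-0.3084  0.0553  1.5412 -0.      1.5451 -1.8792]
```

View pics/crop.png

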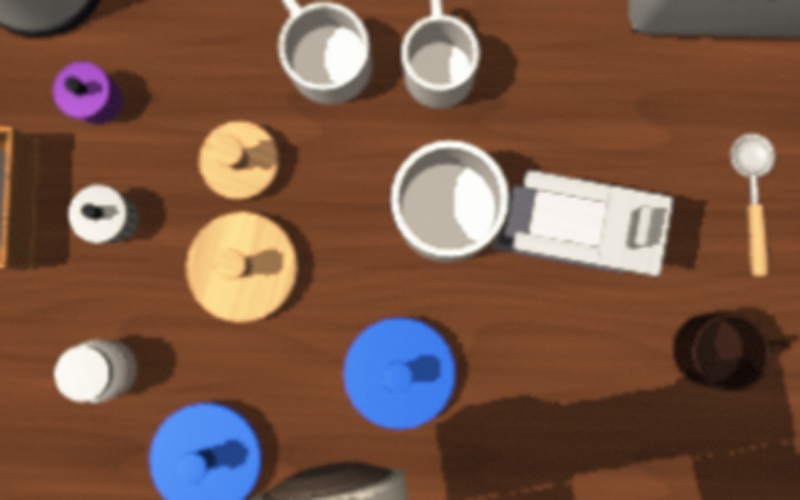

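```bash
cat >> h.py <<'E'
np.set_printoptions(precision=4,suppress=True)
A=np.radians(-9.6)
E
python3 - <<'E'
from h import *
for a in (A,A+np.pi):
    for p in ((.535,.353,.2),(.476,.19,.2),(.55,-.05,.2)): print(round(np.degrees(a)),m.solve_ik(p,down(a)))
m.command_gripper(.55,20)
a=A
q=down(a)
r=m.solve_ik((.535,.353,.2),q)
if r is None or abs(r[5])>2.7: q=down(a+np.pi)
m.move_to((.535,.353,.2),q)
s=m.observe();cap('wrist','w1.png');print(s['t'],s['joint_pos'],s['position'])
for t in('infuser_center','lid_center'): print([(d['at'],d['confidence']) for d in m.find_in('wrist',t)])
print(w2px('wrist',(.535,.353,.085),s),w2px('wrist',(.535,.353,.056),s))
E
```

```text
-10 [ 0.3951  0.3369  1.414  -0.      1.3907  0.5626]
-10 [ 0.1437  0.007   1.7873 -0.      1.3472  0.3112]
-10 [-0.3095  0.1111  1.6785 -0.      1.352  -0.142 ]
170 [ 0.3951  0.3369  1.414  -0.      1.3907 -2.579 ]
170 [ 0.1437  0.007   1.7873 -0.      1.3472 -2.8304]
170 None
5.2083 [ 0.3939  0.3369  1.414  -0.0002  1.3906  0.5626] [0.5355 0.3523 0.2   ]
[([380.7, 133.3], 0.92), ([253.4, 178.6], 0.77)]
[([230.8, 320.1], 0.97)]
[252.77   188.1478] [252.8485 181.9963]
```

View pics/w1.png

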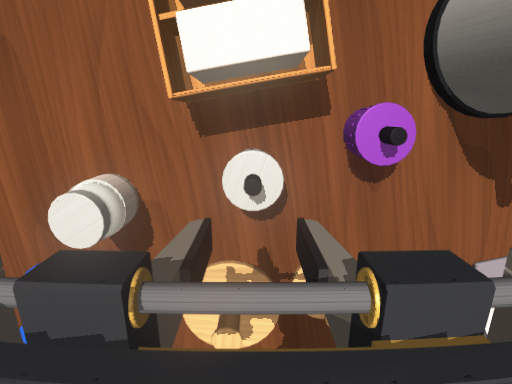

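Knob top is at (253,185) and drum top at (253,181), within about 2 mm of prediction, so the infuser is upright where expected.

Run:
```python
from h import *
q=down(A)
m.move_l((.535,.354,.060),q,.2)
m.command_gripper(0,20); s=m.observe();print('w',s['width']*92,s['t'],s['force'])
m.move_l((.535,.354,.23),q,.25); print(m.observe()['width']*92,m.observe()['force'])
m.move_to((.55,-.05,.26),q)
s=m.observe();cap('wrist','w2.png');print(s['t'],s['position'],s['width']*92)
print(w2px('wrist',(.55,-.05,.12),s))
for k in range(0,360,60):
    print(w2px('wrist',(.55+.062*np.cos(k/57.3),-.05+.062*np.sin(k/57.3),.12),s))
```

```text
w 17.235863537161922 6.8083 [-0.5765 -0.2554  0.9329]
17.545817693651603 [ 0.1553 -0.8405 -1.299 ]
9.1417 [ 0.5501 -0.0491  0.2597] 17.75552201556156
[253.5474 184.3334]
[312.4738 174.7235]
[275.2402 127.6298]
[214.4594 137.9839]
[195.5119 193.8345]
[233.6235 236.4249]
[289.9702 227.5894]
```

View pics/w2.png

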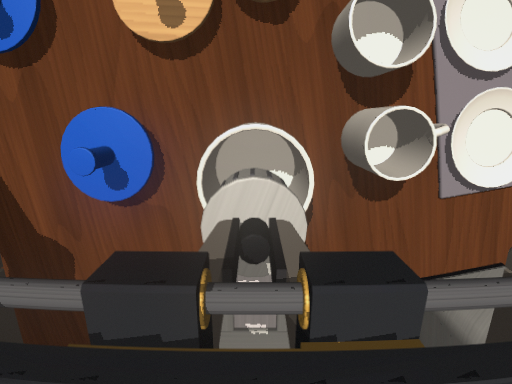

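Rim visible with left edge x≈197, right x≈314, far edge y≈123: the centre is about 2 mm further (+x,+y) than assumed. The infuser hangs straight.

Run:
```python
from h import *
q=down(A); c=np.array([.5515,-.048])
m.move_l((*c,.085),q,.15)
m.move_l((*c,.067),q,.05); print(m.observe()['force'])
m.command_gripper(.4)
m.move_l((*c,.25),q,.25)
# look at crock, camera brought over it (tool y axis forward)
y=np.array([np.sin(A),-np.cos(A)])
p=c+.04*y
m.move_l((*p,.25),q,.2)
s=m.observe();cap('wrist','w3.png');print(s['t'],s['position'])
print([(d['at'],d['confidence']) for d in m.find_in('wrist','infuser_center')])
import scipy.optimize as so
im=cv2.imread('pics/w3.png');hsv=cv2.cvtColor(im,cv2.COLOR_BGR2HSV)
# outer rim: first strong low-saturation pixels along rays outside->in
g=hsv[:,:,1].astype(float); pts=[]
cx=px=w2px('wrist',(*c,.12),s)
for k in np.radians(range(180,361,4)):
    d=np.array([np.cos(k),np.sin(k)])
    for r in np.arange(85,40,-.5):
        u,v=cx+r*d
        if 0<=u<511 and 0<=v<383 and g[int(round(v)),int(round(u))]<60 and hsv[int(round(v)),int(round(u)),2]>110:
            pts.append((u,v));break
W=np.array([px2w('wrist',p,.12,s)[:2] for p in pts])
f=so.least_squares(lambda x:np.hypot(*(W-x[:2]).T)-x[2],[*c,.062],loss='soft_l1',f_scale=.001)
print('fit',f.x,len(pts),np.round(f.fun*1000,1))
```

```text
[-0.055   0.0361 -0.4608]
12.725 [ 0.5439 -0.0875  0.2481]
[([255.0, 139.7], 0.86)]
fit [ 0.5515 -0.0489  0.0611] 46 [ 0.7 -0.4  0.   0.4 -0.2 -0.3  0.5  0.4 -0.7 -0.3  0.5 -0.1 -0.7 -0.3
  0.1 -0.   0.3  0.3 -0.3  0.6 -0.4  0.1 -0.4  0.5 -0.  -0.5  0.5 -0.4
  0.1  0.1  0.2 -0.2  0.3  0.4 -0.5  0.1  0.2 -0.6  0.4  0.5  0.2 -0.2
 -0.1  0.  -0.3 -0.2]
```

View pics/w3.png

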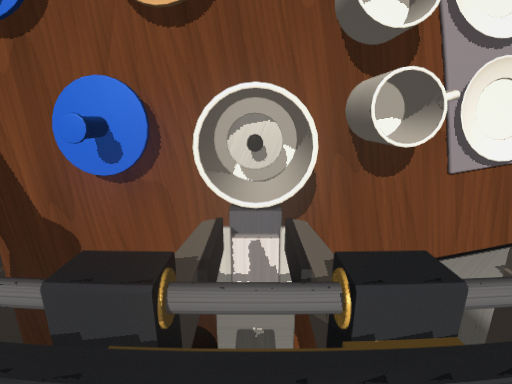

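The infuser stands upright at (255,143), centred in the crock; the rim fit gives the centre as (0.5515,-0.0489). Next is the lid.

Run:
```python
from h import *
import scipy.optimize as so
q=down(A); l=np.array([.477,.191]); y=np.array([np.sin(A),-np.cos(A)])
m.command_gripper(.6)
m.move_to((*(l+.04*y),.22),q)
s=m.observe();im=cap('wrist','w4.png');print(s['t'],s['position'])
hsv=cv2.cvtColor(im,cv2.COLOR_RGB2HSV);pts=[]
cx=w2px('wrist',(*l,.032),s); print(cx,w2px('wrist',(*l,.092),s))
for k in np.radians(range(180,361,4)):
    d=np.array([np.cos(k),np.sin(k)])
    for r in np.arange(72,30,-.5):
        u,v=cx+r*d
        if 0<=u<511 and 0<=v<383 and hsv[int(round(v)),int(round(u)),2]>170:
            pts.append((u,v));break
W=np.array([px2w('wrist',p,.032,s)[:2] for p in pts])
f=so.least_squares(lambda x:np.hypot(*(W-x[:2]).T)-x[2],[*l,.064],loss='soft_l1',f_scale=.001)
print('fit',f.x,len(pts),np.round(f.fun*1000,1), w2px('wrist',(*f.x[:2],.092),s))
```

```text
14.275 [0.471  0.1508 0.2203]
[252.63   140.6171] [252.4692 145.0279]
fit [0.4777 0.1904 0.0641] 46 [-0.2 -0.4  0.1 -0.6  0.4  0.2 -0.5  0.5  0.3  0.1  0.5 -0.2 -0.9 -0.5
  0.5  0.3  0.2  0.6 -0.  -0.1 -0.2  0.2  0.2  0.1  0.1 -0.5  0.1  0.6
  0.1 -0.4  0.7 -0.3 -0.3 -0.2 -0.7 -0.6 -0.5 -0.4 -0.8 -0.7 18.3 18.6
 18.8 19.  -0.6 -1.1] [253.2254 145.4938]
```

View pics/w4.png

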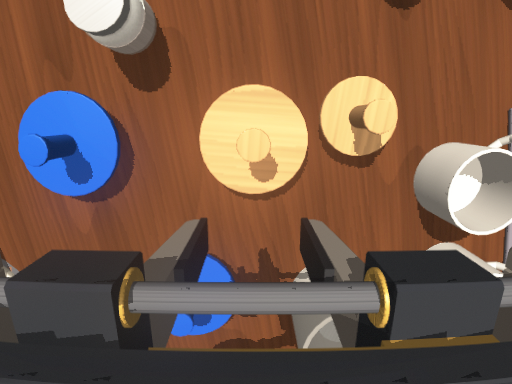

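The lid is centred at (253,139) with its knob at (253,145); the fitted radius is 64 mm, so it is the large one.

Run:
```python
from h import *
q=down(A); l=np.array([.4777,.1904]); c=np.array([.5515,-.0489])
m.move_l((*l,.15),q,.2)
m.move_l((*l,.045),q,.15)
m.command_gripper(0,30); s=m.observe();print('w',s['width']*92,s['t'],s['force'])
m.move_l((*l,.06),q,.1);print(m.observe()['force'])
m.move_l((*l,.22),q,.3)
m.move_to((*c,.22),q); print(m.observe()['position'],m.observe()['width']*92)
m.move_l((*c,.165),q,.15)
for z in (.155,.148,.145,.143,.1415):
    m.move_l((*c,z),q,.05); s=m.observe(); print(z,s['position'],s['force'],s['wrist_torque'])
    if s['force'][2]>15: break
m.command_gripper(.6); 
m.move_l((*c,.25),q,.25)
s=m.observe();print(s['t'],s['force'])
cap('side','s2.png'); a=cv2.imread('pics/s2.png')[100:260,150:350]
cap('wrist','w5.png'); b=cv2.imread('pics/w5.png')
o=np.zeros((640,800,3),np.uint8);b=cv2.resize(b,(400,300));o=np.hstack([cv2.resize(a,(375,300),interpolation=cv2.INTER_CUBIC),b]);cv2.imwrite('pics/v.png',o)
```

```text
w 32.83637529552154 16.2 [-1.8394  0.0076  4.875 ]
[-0.0435  0.3072 -1.7348]
[ 0.5509 -0.0476  0.2189] 32.2521787560341
0.155 [ 0.5514 -0.0489  0.155 ] [-1.2545 -0.8028 -2.4192] [ 0.0088 -0.0094  0.0108]
0.148 [ 0.5511 -0.0488  0.1475] [ 0.6683 -0.4725 -1.5224] [-0.0617 -0.0626  0.0268]
0.145 [ 0.5514 -0.0489  0.1448] [ 0.5809  0.1612 -2.0245] [-0.0188 -0.0835  0.0687]
0.143 [ 0.5518 -0.049   0.1436] [-2.3035 -0.5267  3.0295] [-0.0111  0.0943 -0.0277]
0.1415 [ 0.5518 -0.049   0.1434] [-5.907   0.4999 10.6063] [ 0.1135  0.7334 -0.0069]
21.175 [ 0.1078  0.0165 -0.8433]
```

View pics/v.png

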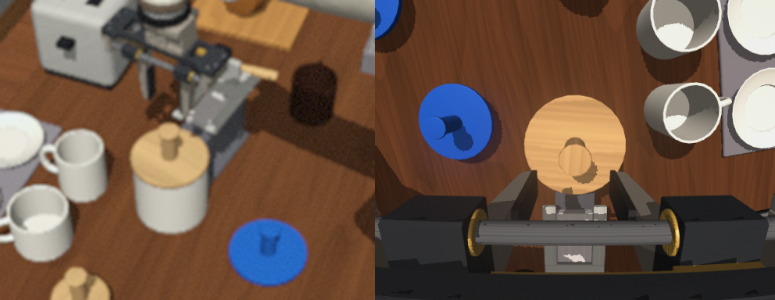

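The lid is level and centred on the crock, and contact came at TCP z=0.1434, i.e. the seated height. The latch fork is behind it, still open. The 33 mm grip width shows the pads held the 34 mm button.

Run:
```python
from h import *
c=np.array([.5515,-.0489])
t=px2w('top',(350,180.4),.191)[:2]; print(t,np.degrees(np.arctan2(*(t-c)[::-1])),np.linalg.norm(t-c))
x=np.array([np.cos(A-np.pi/2),np.sin(A-np.pi/2)])
g=c+.197*x
best=min((down(A+k*np.pi/2) for k in(1,-1)),key=lambda q:9 if (r:=m.solve_ik((*g,.2),q)) is None else abs(r[5]))
m.move_to((*g,.25),best)
m.move_l((*g,.153),best,.2)
m.command_gripper(0,15); s=m.observe();print('w',s['width']*92,s['t'],s['force'],s['position'])
for d in (.15,.11,.103,.100,.099):
    m.move_l((*(c+d*x),.153),best,.1 if d>.11 else .04); s=m.observe()
    print(d,(s['position'][:2]-c)@x,s['force'],s['force'][:2]@x,s['width']*92)
    if s['force'][:2]@x>15: break
```

```text
[ 0.5179 -0.2469] -99.6384803474466 0.20080373320494257
w 12.01836661824645 23.75 [0.3217 1.6484 1.2997] [ 0.5188 -0.2429  0.1531]
0.15 0.14908373621155552 [0.4955 1.6955 2.5197] -1.7543510713365131 11.753529661950452
0.11 0.10963503621151341 [0.6947 1.1867 5.0097] -1.2859613800714236 11.849713744591151
0.103 0.1025084935280526 [1.9044 0.6272 3.9524] -0.9360541710307299 11.823958132792917
0.1 0.09986100944858561 [ 0.9308 -0.7165  3.5958] 0.5512521669886492 12.158276586784599
0.099 0.09970321148436594 [-0.8133 -4.3532  5.2225] 4.427881102412867 11.899183052022726
```

Run:
```python
from h import *
c=np.array([.5515,-.0489]);x=np.array([np.cos(A-np.pi/2),np.sin(A-np.pi/2)])
for d in (.0975,.096):
    m.move_l((*(c+d*x),.153),None,.04); s=m.observe()
    print(d,(s['position'][:2]-c)@x,s['force'],s['force'][:2]@x)
    if s['force'][:2]@x>10: break
m.move_l((*(c+.0995*x),.153),None,.04)
m.command_gripper(.45)
m.move_l((*(c+.0995*x),.24),None,.25)
q=down(A); y=x
m.move_to((*(c+.05*y),.29),q)
s=m.observe();cap('wrist','w6.png');print(s['t'],s['position'])
print([(d['at'],d['confidence']) for d in m.find_in('wrist','latch_tab')],w2px('wrist',(*(c+.1*x),.191),s),w2px('wrist',(*(c-.026*x),.141),s),w2px('wrist',(*c,.19),s))
```

```text
0.0975 0.09956210947989268 [ 0.4838 -9.8838  5.2132] 9.664689997620652
0.096 0.0994189079717882 [ -2.688  -14.0551   3.4937] 14.30659810080325
29.525 [ 0.5427 -0.0981  0.2889]
[([251.7, 206.4], 0.64)] [254.0368 244.1598] [254.0801 108.5067] [254.0406 137.2581]
```

View pics/w6.png

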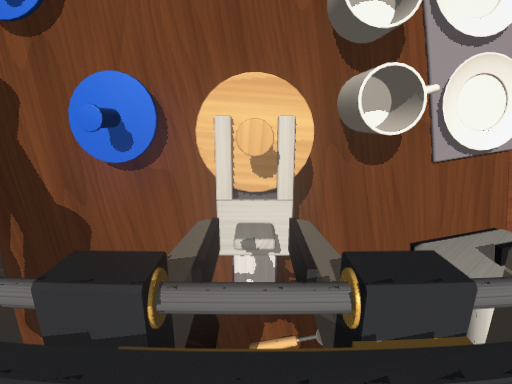

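Prong tips at row 116 on both sides of the knob (255,137), and the tab held against its stop under a 14 N push, so the latch is shut. Next is the pull test.

Run:
```python
from h import *
c=np.array([.5515,-.0489]);q=down(A)
m.command_gripper(.55)
m.move_l((*c,.25),q,.2)
f00=m.observe()['force']
z0=.158
m.move_l((*c,z0),q,.15)
m.command_gripper(0,50); m.sleep(.2); s=m.observe();zg=s['position'][2];print('w',s['width']*92,s['t'],s['force'],zg,'free',f00)
for d in (.003,.007,.010,.0125):
    m.move_l((*c,z0+d),q,.03); s=m.observe(); print(d,s['position'][2]-zg,s['force'],s['width']*92)
n=0
while d<.0145:
    m.sleep(.15)
    s=m.observe(); print(d,s['position'][2]-zg,s['force'])
    if s['position'][2]-zg>.0122: break
    d+=.001; m.move_l((*c,z0+d),q,.03)
cap('side','s3.png')
for i in range(5):
    m.sleep(.2); s=m.observe(); print(s['position'][2]-zg,s['force'],s['width']*92)
```

```text
w 31.585068535859005 31.8333 [-0.9484  0.1513  5.6351] 0.1591041794430377 free [ 0.0537 -0.5763  0.0546]
0.003 0.0012942147226849554 [-0.6564  0.1167 -2.4525] 31.901957702213274
0.007 0.004983750711983814 [-1.2608  0.5503 -5.5807] 31.915049431838657
0.01 0.008002067384309614 [-2.8367  0.9517 -7.1075] 31.940801212679553
0.0125 0.010559111603945959 [ -1.5531   1.4784 -10.2104] 31.923031700212366
0.0125 0.010632082006257426 [ -3.6861   2.2198 -10.783 ]
0.013500000000000002 0.011805178985498349 [ -3.9536   2.1318 -11.296 ]
0.012758289854337607 [ -4.6657   1.8276 -12.904 ] 31.922650054570514
0.012782422157838425 [ -5.2301   2.0172 -12.1477] 31.49485505838693
0.012751146561942067 [ -5.0597   2.708  -12.0069] 31.64863639637354
0.012755782682103423 [ -4.791    1.9442 -12.9452] 31.95456824055149
0.012755295291760366 [ -4.3392   2.3513 -12.7575] 31.578861525733686
```

Run:
```python
from h import *
c=np.array([.5515,-.0489]);q=down(A);x=np.array([np.cos(A-np.pi/2),np.sin(A-np.pi/2)])
m.sleep(.1)
m.move_l((*c,.1592),q,.03);m.sleep(.2);print(m.observe()['position'],m.observe()['force'])
m.command_gripper(.55)
m.move_l((*c,.29),q,.2)
m.move_l((*(c+.05*x),.29),q,.2)
s=m.observe();cap('wrist','w7.png');print(s['t'],s['force'])
m.move_to((.4,-.3,.35),q);cap('top','t7.png');cap('side','s7.png')
a=cv2.imread('pics/w7.png');b=cv2.imread('pics/s7.png');t=cv2.imread('pics/t7.png')
r=lambda i:cv2.resize(i,(400,300),interpolation=cv2.INTER_AREA)
cv2.imwrite('pics/f.png',np.vstack([np.hstack([r(a),r(t)]),np.hstack([r(b),cv2.resize(b[100:250,150:350],(400,300))])]))
print(m.observe()['t'])
```

```text
[ 0.5521 -0.0491  0.1599] [-1.1819  0.1259 -1.7562]
37.275 [ 0.6508  0.195  -0.6343]
38.425
```

View pics/f.png

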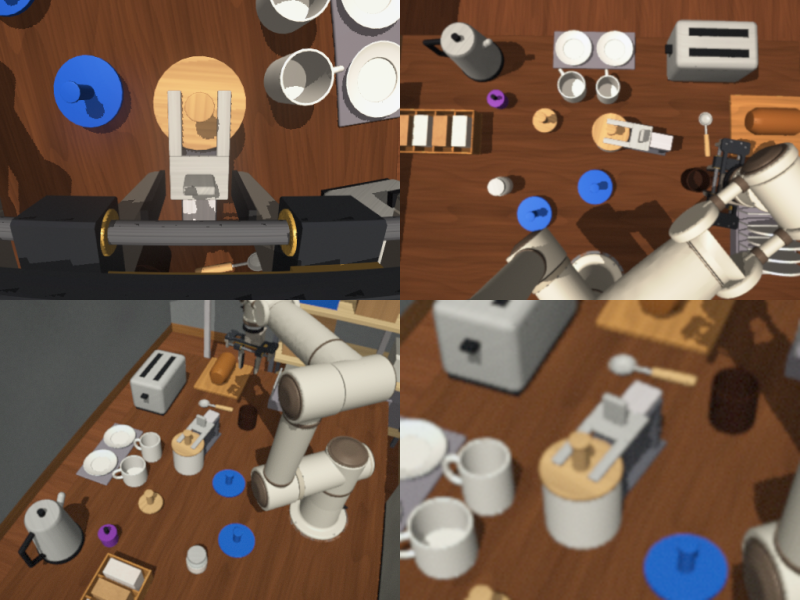

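The lid is seated, with the prongs over its flange at the same tip row (116) as before the pull. The other things are where they were and the robot is clear.

```bash
python3 -c "
from h import *
m.finish_job()"
```

```text
the job is handed in; nothing more can be done
```

The tea crock is ready and the job is handed in. It was handed in at about 38 s of the 72 s allowed.

- **Infuser:** it stands upright and about centred in the crock, seen in a wrist picture before the lid went on.
- **Lid:** the large wooden lid (fitted radius 64 mm) met the rim with the tool at 0.143 m, which is its seated height, and it looks level and centred.
- **Latch:** I slid it until the tab stopped 99.5 mm from the crock's axis (100 mm is nominal for shut). It held there under a push of about 14 N.
- **Pull test:** I lifted the lid by the button on its knob. The hand rose 12.8 mm and the wrist read about 12 to 13 N including the lid's 2 N, so about 10 N was on the latch. That was held for a little over 1 s with no sign of slipping; then I lowered the lid and let go.
- **Last pictures:** lid down, prongs in the same place as before the pull, robot clear of everything, other things where they were.

Two small things were off:
- **Sideways pull:** there was a sideways force of about 5 N during the pull.
- **Prong tips:** they sit about 20 mm past the axis rather than the 26 mm I first expected. That fits the stated 74 mm if the latch began about 6 mm in from fully open.

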